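Clamp the board through the test jig's guard and start the test

TASK

A circuit board waits in one of the two nests of the test jig: reach down through the window in the clear guard over that nest's clamp handle, press the handle fully down without touching the guard, and leave it down. Then press the start button on the loose control box all the way in and let it spring back. Only press with the fingertips: leave the other clamp raised, lift nothing, and do not push the control box or the other things on the bench about.

Things in the scene. Friction and masses are not known exactly. Their poses are not given: they have to be found in the camera images.
- jig: grey two-nest board test jig fixed to the bench, 236 (x) by 256 mm (y), deck 45 mm high. Origin: centre of its underside on the bench; x points from its handle side (nearest the robot) to its nest side, y to its left; yaw up to 0.25 rad. Two like nests, centred at x = 58 mm, y = +62 (left) and -62 mm (right), each with its own steel toggle clamp between nest and front edge
- guard: the jig's fixed clear plastic finger guard in an aluminium frame, over the whole jig, closed at front and sides: 236 x 256 mm, sheet 4 mm thick with its top 116 mm above the bench, aluminium frame and trims up to 119 mm. Two windows are cut in its top, one over each clamp handle. Origin and axes as the jig's. Not to be touched
- window_left (a point): centre of the left window (jig x = -60 mm, y = +62 mm), 118 mm above the bench; its clear opening is 84 mm along the jig's x and 70 mm along the jig's y, edged with an aluminium trim 6 mm wide
- window_right (a point): the same for the right window (jig x = -60 mm, y = -62 mm)
- clamp_left (a joint): handle of the left clamp, rad: 0 raised, 0.36 fully down (level, clamped); starts at 0 to 0.06. The grip is pressed down against friction of about 5 N; the handle stays where it is left. Its level pivot runs along the jig's y at jig x = 0, 73 mm above the bench; the handle points to the jig's -x. As it goes down, the clamp's rubber-footed bar comes down on the nest
- clamp_right (a joint): the same for the right clamp
- grip_left (a point): point on the top of the left handle's round black rubber grip (16 mm thick, 60 mm long), 62 mm from the pivot; it moves with the handle. Raised it is 102 mm above the bench (16 mm below the window's level), fully down 81 mm above the bench
- grip_right (a point): the same for the right handle
- board: the circuit board to be tested: tan board 70 x 90 x 5 mm with chips, capacitors and connectors on it, lying loose in one of the two nests (left or right, it varies), seen through the guard. Origin at the centre of its underside
- blank: plain grey cover plate without components, 70 x 90 x 5 mm, lying in the other nest to protect its pins. Origin at the centre of its underside
- control_box: loose grey control box, 110 mm (its x) x 68 mm (its y) x 38 mm high, about 0.6 kg, standing to the left or the right of the jig (it varies; the multimeter is on the other side). Origin at the centre of its underside. Two small lamps and a small jack at its +x end do not matter
- start (a joint): the start button of the control box, m: 0 out, 0.006 fully in, a spring push button that takes about 5 N and comes back out by itself
- start_top (a point): centre of the start button's flat top: plain white, 32 mm across, in a black collar 48 mm across, on the box's top 12 mm towards its -x end. When out it is 60 mm above the bench and stands 10 mm proud of the collar; it is pressed straight down
- multimeter: yellow and black digital multimeter lying on its back, 150 x 80 x 47 mm; origin at the centre of its underside, its length along its own x; a bystander
- cutters: side cutters with blue handles, 140 x 72 x 12 mm, lying flat; a bystander
- screwdriver: screwdriver, 170 mm long, lying; a bystander
- solder_spool: metal solder spool, 62 mm across, 46 mm high, standing on end; a bystander
- flux_jar: small amber jar with black lid, 50 mm across, 55 mm high; a bystander
- heat_sink: finned aluminium heat sink, 50 x 45 x 27 mm; a bystander
- tip_cleaner: round tip-cleaning tin, 68 mm across, 34 mm high; a bystander

How it is judged:
By the outcome, as a careful person would: the job done as asked, in the order asked, and still so for the second after the job is handed in, with the robot touching nothing.
It also fails if it takes over 38 s, if anything falls off the work surface, if the arm or the gripper's body presses on something with over 40 N, if the wrist force passes 120 N, or if a joint passes its speed limit or range.

ROBOT

A 6-joint arm with a two-finger parallel gripper is mounted at the origin on the work surface. World frame = base frame: x ahead of the robot, y to its left, z up, the work surface at z = 0. Lengths are in m, angles in rad, forces in N, time in s.
With the tool pointing down it reaches from about 0.425 to 0.95 m from the base axis. Payload 3.5 kg.
Tool frame: the origin (TCP) lies on the centre line of the jaws, within the pads' length; the fingertips stand 14 mm ahead of it and the grasp point (between the pads) lies 5 mm behind it (ctrl.finger_overhang is the distance from the TCP to the fingertips, in m); z points along the fingers, y is the line along which they close (so a half turn about z gives the same grasp; the last joint's range is limited). The gripper opens to 85 mm and grips with 20 to 120 N. Pads are 22 mm wide; open, the fingers measure 114 mm over their backs; the gripper's body (76 mm by 85 mm) begins 54 mm behind the grasp point. The pads swing forward as they close: fully open they stand 13 mm farther back than shut.
Start: joints at [1.012, 0.286, 1.577, -0, 1.279, -0.15], TCP at [0.268, 0.619, 0.245] pointing down, gripper open.
Joint ranges: [-2.77, 2.77], [-0.9, 2.22], [0.21, 2.48], [-1.53, 4.67], [0.24, 2.81], [-2.84, 2.84]. Speed limits (rad/s): [2.79, 2.79, 3.14, 3.14, 3.14, 3.14].

INTERFACE

Orientations are given as a unit quaternion [x, y, z, w].
In Python, from plant import ctrl gives the robot as it stands.
- The arm moves only by the tool send_rows, never from a script. Its argument "moves" is text: rows parted by semicolons, each of 7 numbers parted by spaces: the turn, a rotation vector about the tool's x, y, z in units of 360 degrees (1.0 is 360 degrees), then the shift along the tool's x, y, z in units of 20 cm (1.0 is 20 cm), then the gripper's target within -1 to 1 (fully open at 1, half-way at 0, shut at -1). A call has 1 to 12 rows; each row is the pose to reach, as a shift and turn from the pose commanded when the call began, along the tool's axes at that moment, turning the shorter way round; what a row does not reach only later rows make up. A row lasts 1/8 s, in which the tool goes at most 62.5 mm and 10.7 degrees, less where a joint would pass 70% of its speed; a pose out of reach is approached as far as the arm can. A call with a number of a shift or a turn outside -1 to 1 is refused whole. A call with a gripper value outside its range is refused whole. The fingers move at their own pace and stop on an object; "newtons" is the grip in N (left out, the last holds). Time passes only in rows, so rows that repeat a pose let the fingers close. It gives the time, the measured TCP pose, the force, the opening and the grip force at its end, in the units of the state.
- ctrl.get_state(): the state, without advancing time (a new reading comes with each control period).
- ctrl.read_camera(name): name is "side" or "top"; returns a dict with "image" (480x640x3 uint8, red, green, blue), "fovy" (degrees; the focal length in pixels is half the picture's height over the tangent of half this angle, whatever the lens; pixels are square), "cx", "cy" (the principal point, pixels), "extrinsics" (4x4, takes a point from camera to world coordinates). Camera axes: x right, y up, looking along -z (the intrinsics and any distortion apply to the point x, -y, -z); pixel columns grow to the right and rows downward; lengths in m; the calibration is good to about 2 mm. A picture is of the moment at which its call begins. There is no depth.
- ctrl.sign_off(): hands the job in; it is judged then, once.
The state is a dict: "time": time; "qpos": joint angles; "dq": joint speeds; "joint_efforts": joint torques, N m; "eef_pos": TCP position; "tcp_rot": TCP orientation; "contact_force": force on the tool from outside, world axes, zero at the start; "wrist_torque": the same for the moment, N m; "opening": opening from 0.0 (shut) to 1.0 (fully open); "finger_force": force on a finger pad.
Only numpy, scipy, OpenCV 4.12 (cv2) and the standard library are available. Lean on these libraries where they do the work, as an engineer would, in place of code of your own. Each camera call takes 0.05 s, during which the arm holds its last target. There are 200 camera calls.

## Working session

There is one attempt and no reset: what is moved stays moved. The work goes in short steps, Python scripts to look and compute and a tool call to move; the robot and the scene stay as the last step left them, time stands still between calls to the robot, and variables do not carry over. Pictures are saved under pics/ and viewed, at most 10 in all, crops included, and the job is handed in when it is done.

Besides the shell and the picture viewer there is one more tool, called after "Call:" as name(argument=value, ...) on one line, values as JSON. send_rows: Moves the arm, as the interface text tells. Its arguments: {"type":"object","properties":{"moves":{"type":"string"},"newtons":{"type":"number"}},"required":["moves"]}

```bash
mkdir -p pics
python3 - <<'E'
from plant import ctrl
import cv2
for n in("top","side"):
    d=ctrl.read_camera(n); cv2.imwrite(f"pics/{n}0.png",d["image"][:,:,::-1]); print(n,{k:v for k,v in d.items() if k!="image"})
print(ctrl.get_state(), ctrl.finger_overhang)
E
```

```text
top {'fovy': 56.686136539188404, 'cx': 322.2942683750526, 'cy': 240.54568278929239, 'extrinsics': array([[-0.00482723,  0.99881814, -0.04836334,  0.50728317],
       [-0.99994855, -0.00438991,  0.00914449, -0.01801611],
       [ 0.00892137,  0.04840499,  0.99878795,  0.96135084],
       [ 0.        ,  0.        ,  0.        ,  1.        ]])}
side {'fovy': 44.45257074171657, 'cx': 318.2044620074684, 'cy': 235.30800508884585, 'extrinsics': array([[ 0.7290955 ,  0.34810578, -0.58927253, -0.12722222],
       [-0.68403302,  0.3992749 , -0.61047389, -0.73385244],
       [ 0.02277224,  0.84817564,  0.52922538,  0.71516116],
       [ 0.        ,  0.        ,  0.        ,  1.        ]])}
{'time': 0.1, 'qpos': array([ 1.01196997e+00,  2.87140630e-01,  1.57803691e+00, -9.55457061e-06,
        1.27860098e+00, -1.49982918e-01]), 'dq': array([-0.00165891, -0.0006222 , -0.00241766,  0.00119218, -0.00073657,
        0.000763  ]), 'joint_efforts': array([ 3.03293054e-04, -4.07298160e+01, -2.93696916e+01, -1.73463923e-04,
        3.42998064e-03,  2.55918491e-05]), 'eef_pos': array([0.26800554, 0.61889687, 0.24403967]), 'tcp_rot': array([ 2.02999483e-01,  9.79178235e-01, -1.02659752e-03, -3.74993598e-04]), 'contact_force': array([0.50265225, 0.34516179, 0.11765429]), 'wrist_torque': array([ 0.04977614, -0.00685815,  0.0092275 ]), 'finger_force': 0.0, 'opening': 0.9967103785462729} 0.014
```

View pics/top0.png

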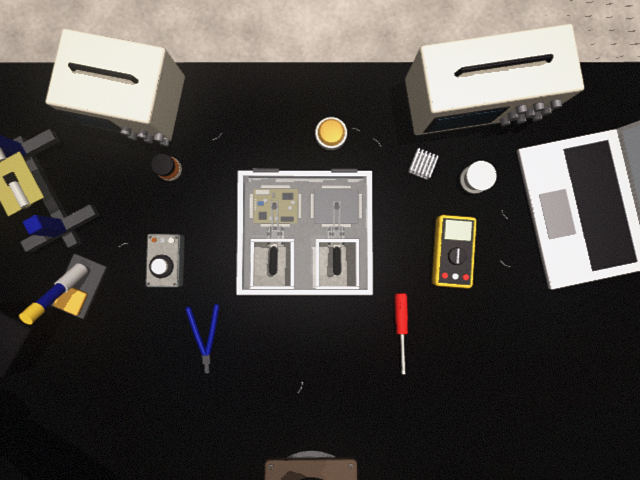

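View pics/side0.png

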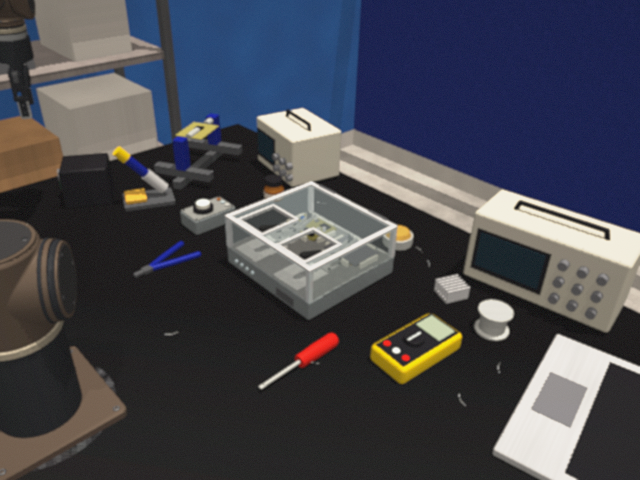

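The board is in the left nest (about 275,207), so I use the left clamp, whose grip is near (273,262). The control box is on the left, with its white button near (160,266).

```bash
cat > h.py <<'E'
import numpy as np, cv2
from scipy.spatial.transform import Rotation as R
def ray(d,u,v,z):
    f=240/np.tan(np.radians(d["fovy"]/2)); E=d["extrinsics"]
    r=E[:3,:3]@np.array([(u-d["cx"])/f,-(v-d["cy"])/f,-1]); o=E[:3,3]
    return o+r*(z-o[2])/r[2]
def proj(d,p):
    f=240/np.tan(np.radians(d["fovy"]/2)); E=d["extrinsics"]
    c=E[:3,:3].T@(np.array(p)-E[:3,3]); return np.array([d["cx"]-f*c[0]/c[2],d["cy"]+f*c[1]/c[2]])
def go(s,p,yaw_y=None):  # shift in tool axes, units of 20 cm
    return R.from_quat(s["tcp_rot"]).inv().apply(np.array(p)-s["eef_pos"])/0.2
E
python3 - <<'E'
from plant import ctrl
from h import *
d=ctrl.read_camera("top"); im=d["image"]; g=im.min(2)
m=(g>190).astype(np.uint8)
cs,h=cv2.findContours(m,cv2.RETR_CCOMP,cv2.CHAIN_APPROX_NONE)
for c,hh in zip(cs,h[0]):
    (x,y),wh,a=cv2.minAreaRect(c)
    if cv2.contourArea(c)>150 and 130<x<380 and 160<y<300:
        z=.119 if x>200 else .06
        b=cv2.boxPoints(((x,y),wh,a)); P=np.array([ray(d,*q,z) for q in b])
        print("hole" if hh[3]>=0 else "outer",(round(x),round(y)),np.round(P.mean(0),4),np.round([np.linalg.norm(P[0]-P[1]),np.linalg.norm(P[1]-P[2])],4),np.round(np.degrees(np.arctan2(*(P[1]-P[0])[[1,0]])),1))
for n,(x0,x1,y0,y1,z) in {"gripL":(262,284,243,282,.1),"gripR":(326,348,243,282,.1)}.items():
    mm=(im[y0:y1,x0:x1].max(2)<50); v,u=np.nonzero(mm); print(n,u.mean()+x0,v.mean()+y0,len(u),np.round(ray(d,u.mean()+x0,v.mean()+y0,z),4), v.min()+y0,v.max()+y0)
s=ctrl.read_camera("side"); cv2.imwrite("pics/crop1.png",cv2.resize(np.hstack([im[160:310,130:380]]),(750,450),interpolation=cv2.INTER_CUBIC)[:,:,::-1])
cv2.imwrite("pics/crop2.png",cv2.resize(s["image"][170:320,170:400],(690,450),interpolation=cv2.INTER_CUBIC)[:,:,::-1])
b=(s["image"][190:215,190:220].min(2)>170); v,u=np.nonzero(b); print("side btn",u.mean()+190,v.mean()+190,len(u),ray(s,u.mean()+190,v.mean()+190,.06))
E
```

```text
outer (158, 266) [0.501  0.3042 0.06  ] [0.0261 0.0282] -90.3
outer (335, 264) [ 0.5046 -0.0496  0.119 ] [0.0873 0.0926] -90.3
hole (338, 264) [ 0.5036 -0.0543  0.119 ] [0.074  0.0869] -90.3
outer (272, 262) [0.5081 0.0704 0.119 ] [0.0814 0.0982] -90.2
hole (272, 264) [0.5052 0.0704 0.119 ] [0.0849 0.0738] 0.2
outer (304, 232) [0.5643 0.0078 0.119 ] [0.2335 0.2577] 0.3
hole (304, 232) [0.5651 0.0078 0.119 ] [0.2202 0.2423] 0.2
gripL 272.71153846153845 261.90384615384613 104 [0.5081 0.0701 0.1   ] 247 274
gripR 336.1764705882353 260.8067226890756 119 [ 0.5096 -0.0526  0.1   ] 248 274
side btn 202.53932584269663 202.46067415730337 89 [0.49948796 0.30022281 0.06      ]
```

View pics/crop1.png

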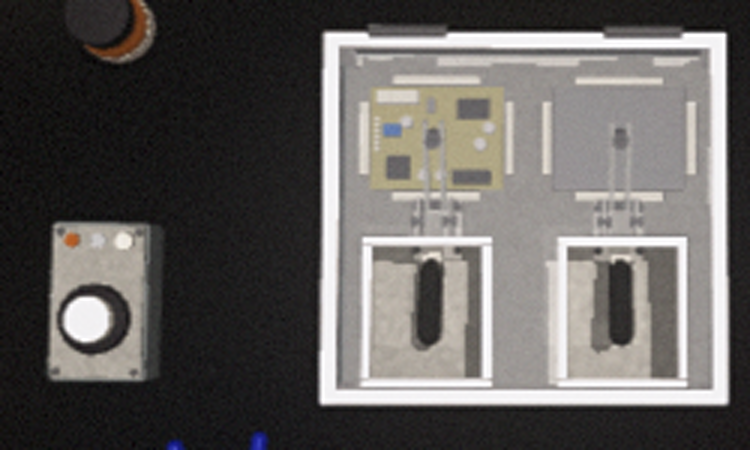

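Measured: jig centre is about (0.5645, 0.008) with yaw near 0, and the guard comes out at 0.234 x 0.258 m, as it should. The left grip and press point is about (0.503, 0.070). The button is about (0.500, 0.302), with the two views agreeing to 4 mm. Now I move over the window with the gripper shut.

Call:
send_rows(moves="0 0 0 -0.24 -0.23 0 -1; 0 0 0 -0.48 -0.46 0.05 -1; 0 0 0 -0.72 -0.69 0.05 -1; 0 0 0 -0.72 -0.69 0.05 -1")

```text
time: 0.7
eef_pos: [0.3464, 0.4327, 0.2348]
tcp_rot: [0.205, 0.979, -0.001, -0.0]
contact_force: [0.2, 0.6, -0.3]
opening: 0.145
finger_force: 0.0
```

Call:
send_rows(moves="0 0 0 -0.24 -0.23 0 -1; 0 0 0 -0.48 -0.46 0.05 -1; 0 0 0 -0.72 -0.68 0.05 -1; 0 0 0 -0.72 -0.68 0.05 -1")

```text
time: 1.2
eef_pos: [0.4248, 0.2514, 0.2254]
tcp_rot: [0.205, 0.979, 0.0, 0.0]
contact_force: [-0.6, 0.5, -0.1]
opening: -0.002
finger_force: 0.0
```

Call:
send_rows(moves="0 0 0 -0.24 -0.23 0 -1; 0 0 0 -0.48 -0.46 0 -1; 0 0 0 -0.72 -0.68 0 -1; 0 0 0 -0.72 -0.68 0 -1; 0 0 0 -0.72 -0.68 0 -1")

```text
time: 1.82
eef_pos: [0.5019, 0.0721, 0.2253]
tcp_rot: [0.203, 0.979, 0.0, -0.0]
contact_force: [0.3, -0.6, -0.8]
opening: 0.002
finger_force: 0.0
```

Run:
```python
from plant import ctrl
from h import *
for n in("top","side"):
    d=ctrl.read_camera(n); im=d["image"]
    c=im[170:320,180:380] if n=="top" else im[130:300,180:410]
    cv2.imwrite(f"pics/{n}1.png",cv2.resize(c,None,fx=3,fy=3,interpolation=cv2.INTER_CUBIC)[:,:,::-1])
s=ctrl.get_state(); print(s["eef_pos"],s["tcp_rot"],s["opening"],s["contact_force"],s["time"],go(s,[.503,.07,.2]))
print(proj(d,s["eef_pos"]-[0,0,.014]))
```

```text
[0.50127354 0.07313322 0.225162  ] [ 2.01997955e-01  9.79385829e-01  3.12346528e-04 -3.54629365e-04] 0.0029791494130445013 [ 0.61461009  0.2682834  -0.26748499] 1.925 [-0.01422968 -0.01103105  0.12579319]
[263.48701792 176.29435729]
```

View pics/side1.png

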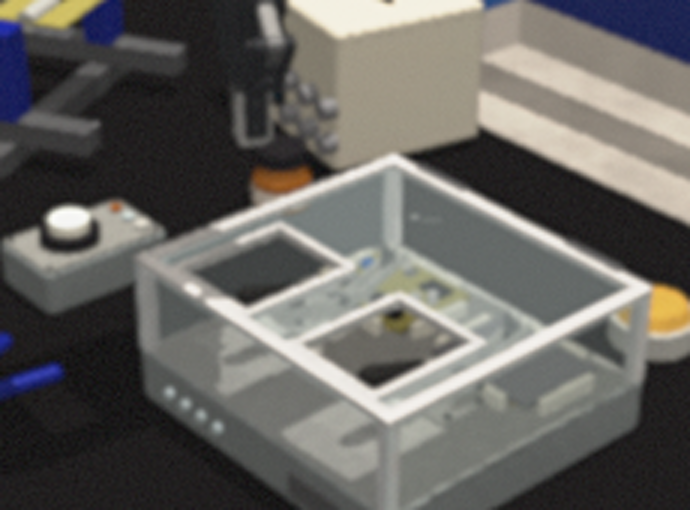

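The side crop shows the shut fingertips at full pixel (264,178), within 2 px of the predicted position, above the left window. I descend in steps.

Call:
send_rows(moves="0 0 0 -0.015 -0.01 0 -1; 0 0 0 -0.015 -0.01 0.15 -1; 0 0 0 -0.015 -0.01 0.3 -1; 0 0 0 -0.015 -0.01 0.4 -1; 0 0 0 -0.015 -0.01 0.47 -1; 0 0 0 -0.015 -0.01 0.5 -1; 0 0 0 -0.015 -0.01 0.52 -1; 0 0 0 -0.015 -0.01 0.54 -1; 0 0 0 -0.015 -0.01 0.56 -1; 0 0 0 -0.015 -0.01 0.58 -1; 0 0 0 -0.015 -0.01 0.59 -1; 0 0 0 -0.015 -0.01 0.59 -1")

```text
time: 3.42
eef_pos: [0.5035, 0.0683, 0.1072]
tcp_rot: [0.203, 0.979, -0.0, -0.0]
contact_force: [-1.6, 0.1, 3.6]
opening: 0.003
finger_force: 1.5
```

Call:
send_rows(moves="0 0 0 0 0 0.015 -1; 0 0 0 0 0 0.03 -1; 0 0 0 0 0 0.04 -1; 0 0 0 0 0 0.05 -1; 0 0 0 0 0 0.055 -1; 0 0 0 0 0 0.06 -1; 0 0 0 0 0 0.06 -1")

```text
time: 4.3
eef_pos: [0.5037, 0.0685, 0.0951]
tcp_rot: [0.203, 0.979, 0.0, 0.0]
contact_force: [-1.2, 0.2, 1.9]
opening: 0.005
finger_force: 1.2
```

Call:
send_rows(moves="0 0 0 0 0 0.005 -1; 0 0 0 0 0 0.01 -1; 0 0 0 0 0 0.01 -1")

```text
time: 4.68
eef_pos: [0.5038, 0.0685, 0.0948]
tcp_rot: [0.203, 0.979, -0.0, -0.0]
contact_force: [-5.6, -0.4, 11.7]
opening: -0.002
finger_force: 5.9
```

Call:
send_rows(moves="0 0 0 0 0 0.005 -1; 0 0 0 0 0 0.01 -1; 0 0 0 0 0 0.01 -1")

```text
time: 5.05
eef_pos: [0.5039, 0.0685, 0.0945]
tcp_rot: [0.203, 0.979, -0.0, -0.001]
contact_force: [-10.9, -0.6, 21.0]
opening: -0.002
finger_force: 10.7
```

The force climbs with no further travel and the tip is at z = 0.0805, so the handle is on its stop. I retract and start towards the button.

Call:
send_rows(moves="0 0 0 0 0 -0.03 -1; 0 0 0 0 0 -0.15 -1; 0 0 0 0 0 -0.4 -1; 0 0 0 0 0 -0.6 -1; 0 0 0 0 0 -0.6 -1; 0 0 0 0.24 0.27 -0.6 -1; 0 0 0 0.36 0.53 -0.6 -1; 0 0 0 0.48 0.8 -0.6 -1; 0 0 0 0.48 0.95 -0.6 -1; 0 0 0 0.48 0.95 -0.6 -1; 0 0 0 0.48 0.95 -0.6 -1")

```text
time: 6.42
eef_pos: [0.4905, 0.2802, 0.2097]
tcp_rot: [0.203, 0.979, -0.001, -0.001]
contact_force: [-0.2, 0.0, 0.7]
opening: -0.002
finger_force: 0.0
```

Run:
```python
from plant import ctrl
from h import *
o=[]
for n in("top","side"):
    d=ctrl.read_camera(n); im=d["image"]
    c=im[165:305,235:375] if n=="top" else im[160:300,170:310]
    o.append(cv2.resize(c,(400,400),interpolation=cv2.INTER_CUBIC)[:,:,::-1])
cv2.imwrite("pics/both2.png",np.hstack(o))
b=(d["image"][190:215,190:220].min(2)>170); v,u=np.nonzero(b); print("side btn",u.mean()+190,v.mean()+190,len(u))
s=ctrl.get_state(); print(s["eef_pos"],s["contact_force"],s["time"],go(s,[.5,.302,.09]))
```

```text
side btn 203.0759493670886 202.59493670886076 79
[0.49082215 0.27975939 0.21047342] [ 0.08862597  0.4558305  -0.06190674] 6.525 [0.0017877  0.1208679  0.60225065]
```

View pics/both2.png

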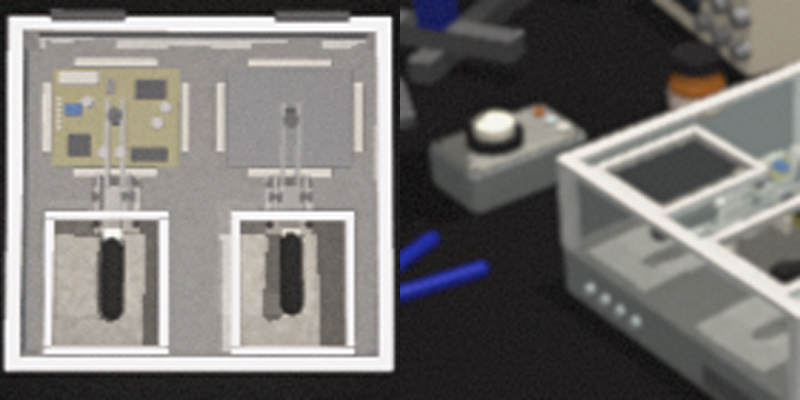

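The left grip's shadow has closed up under it and its bar sits on the board, while the right clamp is still raised (its shadow is offset). The box has not moved. Now the button.

Call:
send_rows(moves="0 0 0 0 0.12 0.1 -1; 0 0 0 0 0.12 0.3 -1; 0 0 0 0 0.12 0.5 -1; 0 0 0 0 0.12 0.62 -1; 0 0 0 0 0.12 0.65 -1; 0 0 0 0 0.12 0.67 -1; 0 0 0 0 0.12 0.68 -1; 0 0 0 0 0.12 0.69 -1; 0 0 0 0 0.12 0.7 -1; 0 0 0 0 0.12 0.7 -1")

```text
time: 7.78
eef_pos: [0.5013, 0.3032, 0.0721]
tcp_rot: [0.203, 0.979, 0.0, 0.001]
contact_force: [0.6, 0.3, 3.0]
opening: -0.001
finger_force: 1.2
```

Call:
send_rows(moves="0 0 0 0 0 0.005 -1; 0 0 0 0 0 0.01 -1; 0 0 0 0 0 0.015 -1; 0 0 0 0 0 0.02 -1; 0 0 0 0 0 0.02 -1")

```text
time: 8.4
eef_pos: [0.5013, 0.3032, 0.0681]
tcp_rot: [0.203, 0.979, 0.0, 0.001]
contact_force: [-0.2, -0.3, 5.8]
opening: 0.0
finger_force: 2.8
```

Call:
send_rows(moves="0 0 0 0 0 0.005 -1; 0 0 0 0 0 0.01 -1; 0 0 0 0 0 0.01 -1")

```text
time: 8.78
eef_pos: [0.5014, 0.3032, 0.0679]
tcp_rot: [0.203, 0.979, 0.0, 0.0]
contact_force: [-2.9, -1.5, 14.3]
opening: -0.001
finger_force: 7.2
```

The button is on its stop: travel was 6 mm and the force rose to 14 N. I lift straight up.

Call:
send_rows(moves="0 0 0 0 0 -0.02 -1; 0 0 0 0 0 -0.05 -1; 0 0 0 0 0 -0.15 -1; 0 0 0 0 0 -0.35 -1; 0 0 0 0 0 -0.6 -1; 0 0 0 0 0 -0.6 -1; 0 0 0 0 0.5 -0.7 -1; 0 0 0 0 0.7 -0.7 -1; 0 0 0 0 0.7 -0.7 -1; 0 0 0 0 0.7 -0.7 -1")

```text
time: 10.02
eef_pos: [0.5555, 0.432, 0.2037]
tcp_rot: [0.202, 0.979, -0.001, -0.001]
contact_force: [0.6, -1.2, -1.2]
opening: -0.004
finger_force: 0.0
```

Run:
```python
from plant import ctrl
from h import *
o=[]
for n in("top","side"):
    d=ctrl.read_camera(n); im=d["image"]
    c=im[165:305,235:375] if n=="top" else im[160:300,170:310]
    o.append(cv2.resize(c,(400,400),interpolation=cv2.INTER_CUBIC)[:,:,::-1])
cv2.imwrite("pics/both3.png",np.hstack(o))
b=(d["image"][190:215,190:220].min(2)>170); v,u=np.nonzero(b); print("side btn",u.mean()+190,v.mean()+190,len(u))
s=ctrl.get_state(); print(s["eef_pos"],s["contact_force"],s["time"])
```

```text
side btn 202.53932584269663 202.46067415730337 89
[0.55534008 0.43054952 0.20393192] [-0.07316477  0.18057049 -0.53279864] 10.125
```

View pics/both3.png

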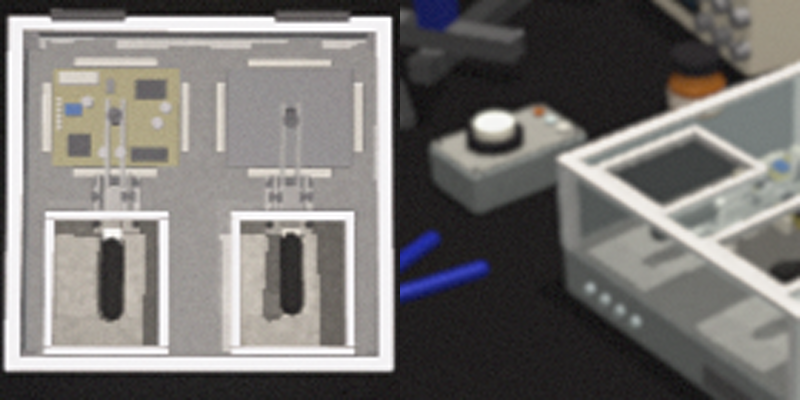

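The button centroid is back at exactly its first pixel position (202.54, 202.46), so it has sprung out and the box has not moved. The left handle is down and the right one raised.

```bash
python3 -c "
from plant import ctrl
print(ctrl.sign_off())"
```

```text
the job is handed in; nothing more can be done
None
```

The job is handed in at about 10 s: the left clamp (the board's nest) is pressed fully down and left down, the start button was then pressed all the way in and sprang back, and the camera check showed the right clamp still raised and the control box unmoved.

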